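# Slide the rod pan off the heat and hold it up level

## Robot

A 6-joint arm with a two-finger parallel gripper is mounted at the origin on the work surface; the furniture and walls round the work are solid. World frame = base frame: x ahead of the robot, y to its left, z up, the work surface at z = 0. Lengths are in m, angles in rad, forces in N, time in s.
With the tool pointing down it reaches from about 0.35 to 0.875 m from the base axis. Payload 4.2 kg.
Tool frame: the origin (TCP) lies midway between the tips of the shut fingers; the grasp point (between the pads) lies 19 mm behind it; z points along the fingers, y is the line along which they close (so a half turn about z gives the same grasp; the last joint's range is limited). The gripper opens to 87 mm and grips with 3 to 60 N. Pads are 19 mm wide; open, the fingers measure 117 mm over their backs; the gripper's body (75 mm by 190 mm) begins 51 mm behind the grasp point.
Start: joints at [1.371, 0.385, 0.008, 0, -1.194, -0.259], TCP at [0.277, 0.56, 0.223] pointing down, gripper open.
Joint ranges: [-3.14, 3.14], [-1.21, 2.06], [-1.07, 1.41], [-3.16, 2.05], [-2.99, -0.16], [-3.1, 3.1]. Speed limits (rad/s): [2.79, 2.79, 3.14, 3.14, 3.14, 3.14].

## Interface

Orientations are given as a rotation vector (axis times angle).
In Python, from plant import r gives the robot as it stands.
- The arm moves only by the tool arm_command, never from a script. Its arguments are lists of equal length, an entry for each row: "gripper": the opening, from 0 (shut) to 1 (fully open); "linear": the shift along the tool's x, y, z in units of 15 cm (1.0 is 15 cm), a list of three; "spin": the turn about the tool's z in units of 0.1 rad (1.0 is 0.1 rad). A call has exactly 10 rows; each row shifts and turns the commanded pose from where the row before left it, along the tool's axes as they then stand; what a row does not reach is not made up. A row lasts 1/12 s, in which the tool goes at most 41.7 mm and 7.16 degrees, less where a joint would pass 70% of its speed; a pose out of reach is approached as far as the arm can. A call with a number of a shift or a turn outside -1 to 1 is refused whole. A call with a gripper value outside its range is refused whole. The fingers move at their own pace and stop on an object; the grip force is fixed at half the most. Time passes only in rows, so rows that do not move let the fingers close, or fill a call up. It gives the time, the measured TCP pose, the force, the opening and the grip force at its end, in the units of the state.
- r.get_state(): the state, without advancing time (a new reading comes with each control period).
- r.camera(name): name is "side" or "top"; returns the picture (384x512x3 uint8, blue, green, red); there is no depth.
- r.get_calibration(name): a dict with "K" (3x3 intrinsics, pixels), "R" (3x3) and "t" (3): a world point X has camera coordinates R X + t. Camera axes: x right, y down, z forward; pixel columns grow to the right and rows downward; lengths in m; the calibration is good to about 2 mm. A picture is of the moment at which its call begins. get_calibration takes no time and is no camera call.
- r.hand_in(): hands the job in; it is judged then, once.
The state is a dict: "time": time; "joints": joint angles; "joint_velocities": joint speeds; "tau": joint torques, N m; "ee_pos": TCP position; "eef_rot": TCP orientation; "contact_force": force on the tool from outside, world axes, zero at the start; "wrist_torque": the same for the moment, N m; "finger_gap": finger opening in m; "grip_force": force on a finger pad.
Only numpy, scipy, OpenCV 4.12 (cv2) and the standard library are available. Lean on these libraries where they do the work, as an engineer would, in place of code of your own. Each camera call takes 0.05 s, during which the arm holds its last target. There are 200 camera calls.

## Task

Two white glass rods are warming in the small steel pan on the red spot of the warming plate. Slide the pan along the plate, without lifting it, to the middle of the blue spot and let it come to rest there; then lift it straight up by its handle to about 15 cm above the plate and hold it still and level over the blue spot for at least three seconds, with both rods still in it. Finish while still holding it up there, and leave the frit jars and the timer where they stand.

Things in the scene. Friction and masses are not known exactly. Their poses are not given: they have to be found in the camera images.
- pan: loose round open steel pan, 100 mm across the rim (92 mm at the foot), 36 mm high, about 0.3 kg, with a rigid upright arched handle (a bail, it does not swing) that rises over the mouth in the pan's own y-z plane and tops out in a wooden grip. Origin: centre of the underside; z up. It starts on the red spot, anywhere within about 6 mm of its middle, turned at any angle within 0.4 rad of the plate's own axes.
- pan_grip (a point): centre of the pan's wooden grip, 86 mm above the pan's underside, straight above its centre. The grip is a bar 60 mm long along the pan's y, 16 mm thick along the pan's x (pinch it across these flat sides, from above) and 20 mm high; below it is 40 mm of free air down to the rim. The pan's centre of mass lies under the grip.
- rod_a: white glass rod stub, 70 mm long (its x), 5 mm thick, lying loose on the pan's floor (4 mm thick floor). Origin: middle of its underside.
- rod_b: second white rod stub, the same, lying beside it in the pan.
- warming_plate: fixed warming plate 140 x 380 mm (x by y), flat level black glass top 30 mm above the bench, slippery (friction about 0.2: the pan slides upright when drawn by its grip); three knobs on its near side. Origin: centre of its underside, x away from the robot, y along its length. Three marked spots lie in a row along y, 120 mm apart, one at the centre; which colour lies where changes.
- red_spot: red printed ring on the plate's top, 116 mm outside diameter, flush (nothing to catch on). Origin: its centre on the plate's top surface.
- white_spot: white printed ring, the same size, flush; not used, the pan may be slid across it.
- blue_spot: blue printed ring, the same size, flush: where the pan goes. Origin: its centre on the plate's top surface.
- jar_teal: loose closed jar of teal glass frit, white lid, 50 mm across, 49 mm high, standing beyond the plate. Origin: centre of its underside.
- jar_amber: the same with amber frit.
- jar_violet: the same with violet frit.
- timer: loose white kitchen timer, 42 x 64 x 66 mm, standing beyond the plate. Origin: centre of its underside.
There are look-alikes about, which are no part of the job. Of the things that look like the pan, the largest one is meant.

How it is judged:
By the outcome, as a careful person would: the job done as asked, in the order asked, and still so for the second after the job is handed in, while the arm keeps its last pose, push and grip.
It also fails if it takes over 48 s, if anything falls off the work surface, if the arm or the gripper's body presses on something with over 40 N, if the wrist force passes 120 N, or if a joint passes its speed limit or range.

## Working session

There is one attempt and no reset: what is moved stays moved. The work goes in short steps, Python scripts to look and compute and a tool call to move; the robot and the scene stay as the last step left them, time stands still between calls to the robot, and variables do not carry over. Pictures are saved under pics/ and viewed, at most 10 in all, crops included, and the job is handed in when it is done.

Besides the shell and the picture viewer there is one more tool, called after "Request:" by a JSON object that holds its "op" and its "data", one argument or row to a line. arm_command: Moves the arm, as the interface text tells. Its arguments: {"type":"object","properties":{"gripper":{"type":"array"},"linear":{"type":"array"},"spin":{"type":"array"}},"required":["gripper","linear","spin"]}

```bash
mkdir -p pics; python3 - <<'E'
from plant import r
import cv2
for n in("top","side"):
    cv2.imwrite(f"pics/{n}0.png",r.camera(n)); c=r.get_calibration(n); print(n,c)
s=r.get_state();print(s)
E
```

```text
top {'K': array([[361.4693637 ,   0.        , 259.15847271],
       [  0.        , 361.4693637 , 191.33705209],
       [  0.        ,   0.        ,   1.        ]]), 'R': array([[ 0.00158346, -0.99999037,  0.00409228],
       [-0.98261563, -0.00231563, -0.18563717],
       [ 0.18564486, -0.00372719, -0.98260984]]), 't': array([0.04720941, 0.52121789, 0.92170208])}
side {'K': array([[415.07450359,   0.        , 259.69301073],
       [  0.        , 415.07450359, 192.13240655],
       [  0.        ,   0.        ,   1.        ]]), 'R': array([[-0.20591035,  0.97855638,  0.00532294],
       [ 0.65962351,  0.14281356, -0.73790319],
       [-0.72284006, -0.14843077, -0.67488558]]), 't': array([ 0.04747122, -0.26803552,  1.80958432])}
{'time': 0.1, 'joints': array([ 1.37058455e+00,  3.85451535e-01,  6.75199208e-03, -4.30660600e-04,
       -1.19398178e+00, -2.58574518e-01]), 'joint_velocities': array([ 0.00011919, -0.00041675,  0.00381058,  0.00151224,  0.00136458,
       -0.00011986]), 'tau': array([-3.59385012e-04, -3.91690671e+01,  1.87933463e+01,  4.23186690e+00,
        1.34119522e-02, -7.93192362e-05]), 'ee_pos': array([0.2765497 , 0.55988515, 0.22158249]), 'eef_rot': array([ 3.05739430e+00, -7.14167821e-01, -5.41797766e-04]), 'contact_force': array([-0.44072538, -0.49076363, -0.59249078]), 'wrist_torque': array([-0.05393632, -0.02123357,  0.0196753 ]), 'grip_force': 0.0, 'finger_gap': 0.08706507384832848}
```

View pics/top0.png

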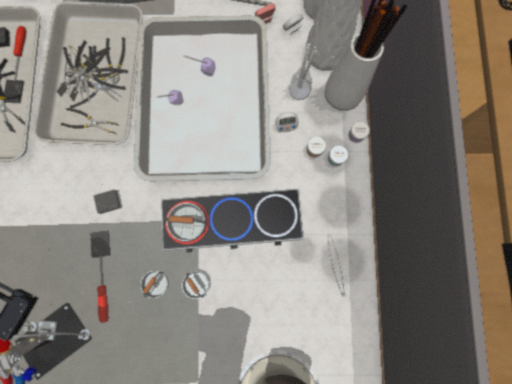

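View pics/side0.png

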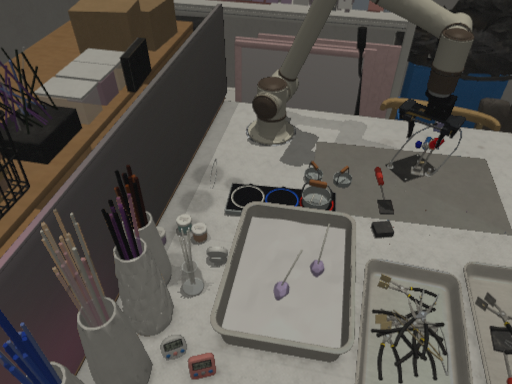

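Candidates for the pan are the one on the red ring, at top-view (186,220), and two smaller ones off the plate at (154,284) and (196,284). I choose the one on the red ring because it is the largest. The blue spot is at about (231,219), in the middle. The jars stand near (316,147), (338,155) and (359,131).

```bash
cat >h.py <<'E'
import numpy as np
from plant import r
def back(n,u,v,z):
    c=r.get_calibration(n);K,R,t=c["K"],c["R"],c["t"]
    d=R.T@np.linalg.solve(K,[u,v,1]);o=-R.T@t
    return (o+d*(z-o[2])/d[2]).round(4)
def proj(n,X):
    c=r.get_calibration(n);p=c["K"]@(c["R"]@np.array(X)+c["t"]);return (p[:2]/p[2]).round(1)
E
python3 - <<'E'
import cv2
im=cv2.imread("pics/top0.png")[180:260,155:310]
a=cv2.resize(im,None,fx=5,fy=5,interpolation=cv2.INTER_CUBIC)
cv2.imwrite("pics/c0.png",a)
E
```

```text
(no output)
```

View pics/c0.png

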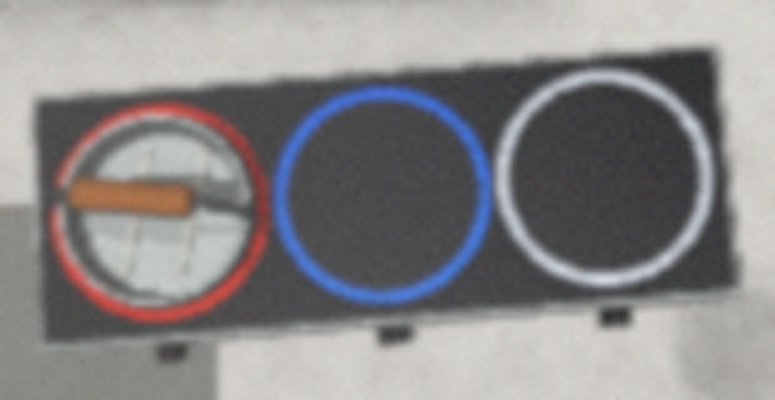

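The crop shows the pan with its wooden grip running from (70,195) to (190,200) crop pixels. Two white rods lie across it, and the rings are centred at red (160,212), blue (382,195) and white (605,178).

```bash
python3 - <<'E'
from h import *
f=lambda u,v,z:back("top",155+(u+.5)/5-.5,180+(v+.5)/5-.5,z)
red,blue,wh=[f(*p,.03) for p in((160,212),(382,195),(605,178))]
print(red,blue,wh,np.linalg.norm(wh-red))
a,b=f(70,195,.126),f(190,200,.126); g=(a+b)/2
print(a,b,np.linalg.norm(a-b),g,g-red,blue-g)
ang=lambda v:np.arctan2(v[1],v[0])
print("pan y",ang(a-b),"plate y",ang(red-wh))
from scipy.spatial.transform import Rotation as Ro
s=r.get_state();T=Ro.from_rotvec(s["eef_rot"]).as_matrix();print(T.round(3))
print("toolshift to grip", T.T@(np.r_[g[:2],.116]-s["ee_pos"]))
# tool y angle desired = pan x = pan y - pi/2
ty=ang(T[:,1]);want=ang(a-b)-np.pi/2
d=(want-ty+np.pi/2)%np.pi-np.pi/2;print("yaw change world",d,"spin",-d, "side px",proj("side",[g[0],g[1],.116]))
E
```

```text
[0.4402 0.2434 0.03  ] [0.4496 0.124  0.03  ] [0.4591 0.0036 0.03  ] 0.24054365508156728
[0.4386 0.2685 0.126 ] [0.4363 0.2101 0.126 ] 0.05844527354713981 [0.43745 0.2393  0.126  ] [-0.00275 -0.0041   0.096  ] [ 0.01215 -0.1153  -0.096  ]
pan y 1.5314331083759491 plate y 1.6494494134350697
[[ 0.897 -0.443 -0.001]
 [-0.443 -0.897 -0.002]
 [ 0.     0.002 -1.   ]]
toolshift to grip [0.28626039 0.2159282  0.10602552]
yaw change world -1.1512143160549755 spin 1.1512143160549755 side px [317.5 182.8]
```

Request:
{"op": "arm_command", "data": {
  "gripper": [1,1,1,1,1,1,1,1,1,1],
  "linear": [
    [0.1,0.08,0],
    [0.18,0.14,0],
    [0.22,0.16,0],
    [0.22,0.16,0],
    [0.22,0.16,0],
    [0.22,0.16,0],
    [0.22,0.16,0],
    [0.22,0.16,0],
    [0.18,0.14,0],
    [0.12,0.11,0]
  ],
  "spin": [0,0,0,0,0,0,0,0,0,0]
}}

```text
time: 0.93
ee_pos: [0.4379, 0.2391, 0.2223]
eef_rot: [3.058, -0.717, -0.001]
contact_force: [0.5, -0.1, -0.1]
finger_gap: 0.0869
grip_force: 0.0
```

Request:
{"op": "arm_command", "data": {
  "gripper": [1,1,1,1,1,1,1,1,1,1],
  "linear": [
    [0,0,0],
    [0,0,0],
    [0,0,0],
    [0,0,0],
    [0,0,0],
    [0,0,0],
    [0,0,0],
    [0,0,0],
    [0,0,0],
    [0,0,0]
  ],
  "spin": [0.8,1,1,1,1,1,1,1,1,1]
}}

```text
time: 1.77
ee_pos: [0.437, 0.2416, 0.2221]
eef_rot: [2.357, -2.075, -0.0]
contact_force: [0.7, -0.2, 1.3]
finger_gap: 0.087
grip_force: 0.0
```

Request:
{"op": "arm_command", "data": {
  "gripper": [0.6,0.6,0.6,0.6,0.6,0.6,0.6,0.6,0.6,0.6],
  "linear": [
    [0,0,0],
    [0,0,0],
    [0,0,0],
    [0,0,0],
    [0,0,0],
    [0,0,0],
    [0,0,0],
    [0,0,0],
    [0,0,0],
    [0,0,0]
  ],
  "spin": [1,0.7,0,0,0,0,0,0,0,0]
}}

```text
time: 2.6
ee_pos: [0.4373, 0.2418, 0.2226]
eef_rot: [-2.179, 2.263, 0.0]
contact_force: [-0.6, 0.2, -0.6]
finger_gap: 0.0523
grip_force: 0.0
```

```bash
python3 - <<'E'
from h import *
import cv2
from scipy.spatial.transform import Rotation as Ro
s=r.get_state();T=Ro.from_rotvec(s["eef_rot"]).as_matrix();print(T.round(3),s["ee_pos"],s["joints"].round(2),s["finger_gap"])
g=np.array([.4375,.2393,.097])
print("shift",T.T@(g-s["ee_pos"])/.15, "tool y ang",np.arctan2(T[1,1],T[0,1]), "want",1.5314-np.pi/2)
im=r.camera("side")
print(proj("side",[.4375,.2393,.116]),proj("side",[.4386,.2685,.116]),proj("side",[.4363,.2101,.116]),proj("side",s["ee_pos"]))
cv2.imwrite("pics/c1.png",cv2.resize(im[120:240,240:380],None,fx=5,fy=5,interpolation=cv2.INTER_CUBIC))
E
```

```text
[[-0.038 -0.999  0.   ]
 [-0.999  0.038  0.   ]
 [-0.    -0.    -1.   ]] [0.43729079 0.24184259 0.22255774] [ 0.83  0.17 -0.29 -0.   -1.11 -0.87] 0.05234314683467744
shift [ 0.01690217 -0.00202692  0.83705129] tool y ang 3.1038076445278904 want -0.039396326794896463
[317.5 182.8] [326.3 184.3] [308.8 181.4] [321.7 157.4]
```

View pics/c1.png

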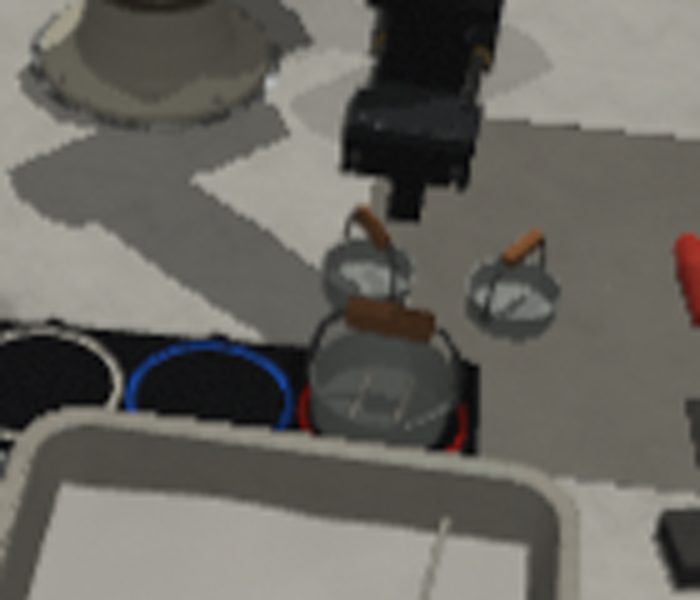

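The side crop shows the grip centred near (391,320) in the crop, which is full-frame (318,184). I predicted (317.5,182.8), so it agrees to about 3 mm. The gripper is above it, so I go down.

Request:
{"op": "arm_command", "data": {
  "gripper": [0.6,0.6,0.6,0.6,0.6,0.6,0.6,0.6,0.6,0.6],
  "linear": [
    [0.017,0,0.06],
    [0,0,0.1],
    [0,0,0.12],
    [0,0,0.12],
    [0,0,0.12],
    [0,0,0.11],
    [0,0,0.08],
    [0,0,0.06],
    [0,0,0.04],
    [0,0,0.03]
  ],
  "spin": [0,0,0,0,0,0,0,0,0,0]
}}

```text
time: 3.48
ee_pos: [0.4371, 0.2391, 0.0958]
eef_rot: [2.178, -2.263, 0.0]
contact_force: [0.1, -0.6, 0.3]
finger_gap: 0.0522
grip_force: 0.0
```

Request:
{"op": "arm_command", "data": {
  "gripper": [0.5,0.45,0.4,0.35,0.3,0.27,0.24,0.21,0.18,0.16],
  "linear": [
    [0,0,0],
    [0,0,0],
    [0,0,0],
    [0,0,0],
    [0,0,0],
    [0,0,0],
    [0,0,0],
    [0,0,0],
    [0,0,0],
    [0,0,0]
  ],
  "spin": [0,0,0,0,0,0,0,0,0,0]
}}

```text
time: 4.32
ee_pos: [0.4375, 0.2395, 0.0967]
eef_rot: [-2.178, 2.263, -0.0]
contact_force: [-0.4, 0.2, 0.8]
finger_gap: 0.0161
grip_force: 10.6
```

Request:
{"op": "arm_command", "data": {
  "gripper": [0.1,0.05,0,0,0,0,0,0,0,0],
  "linear": [
    [0,0,0],
    [0,0,0],
    [0,0,0],
    [0,0,0],
    [0,0,0],
    [0,0,0],
    [0,0,0],
    [0,0,0],
    [0,0,0],
    [0,0,0]
  ],
  "spin": [0,0,0,0,0,0,0,0,0,0]
}}

```text
time: 5.15
ee_pos: [0.4374, 0.2394, 0.0967]
eef_rot: [-2.179, 2.263, -0.0]
contact_force: [0.9, 1.1, 1.3]
finger_gap: 0.0157
grip_force: 29.9
```

```bash
python3 - <<'E'
from h import *
import cv2
from scipy.spatial.transform import Rotation as Ro
s=r.get_state();T=Ro.from_rotvec(s["eef_rot"]).as_matrix();print(s)
print("to blue",T.T@(np.array([.4496,.124,s["ee_pos"][2]])-s["ee_pos"])/.15)
a=r.camera("top")[170:250,150:310];b=r.camera("side")[120:240,240:400]
cv2.imwrite("pics/c2.png",cv2.resize(np.vstack([a,b]),None,fx=3,fy=3,interpolation=cv2.INTER_CUBIC)[:600])
E
```

```text
{'time': 5.15, 'joints': array([ 8.27154307e-01,  3.08277078e-01, -4.68729226e-01,  1.48213607e-04,
       -7.93305171e-01, -8.65188493e-01]), 'joint_velocities': array([-0.00088845,  0.00102087, -0.00093202, -0.00178734, -0.00160932,
        0.00096747]), 'tau': array([ 1.33328335e-01, -3.00153744e+01,  1.32012355e+01,  2.78596222e+00,
       -3.93122518e-01, -5.41892965e-03]), 'ee_pos': array([0.43738286, 0.23942591, 0.09668004]), 'eef_rot': array([-2.17857449e+00,  2.26281610e+00, -1.19378434e-04]), 'contact_force': array([0.9063666 , 1.05408235, 1.29983522]), 'wrist_torque': array([ 0.17295728, -0.49859588,  0.00147144]), 'grip_force': 29.915014933794737, 'finger_gap': 0.015742869376833186}
to blue [ 7.65863983e-01 -1.10569638e-01 -1.86513414e-04]
```

View pics/c2.png

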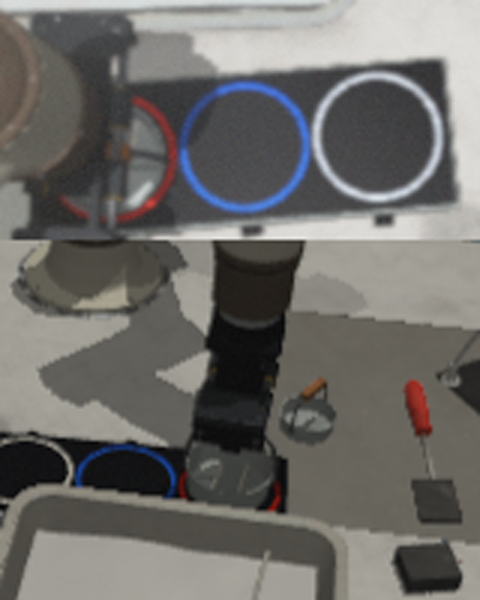

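The grip is held with a 15.7 mm gap at 30 N. The crop shows the pan still on red, with the blue ring clear. I slide it slowly.

Request:
{"op": "arm_command", "data": {
  "gripper": [0,0,0,0,0,0,0,0,0,0],
  "linear": [
    [0.006,-0.001,0],
    [0.012,-0.002,0],
    [0.018,-0.003,0],
    [0.022,-0.003,0],
    [0.026,-0.004,0],
    [0.028,-0.004,0],
    [0.03,-0.004,0],
    [0.032,-0.004,0],
    [0.033,-0.005,0],
    [0.033,-0.005,0]
  ],
  "spin": [0,0,0,0,0,0,0,0,0,0]
}}

```text
time: 6.08
ee_pos: [0.4412, 0.2026, 0.0967]
eef_rot: [-2.178, 2.263, -0.0]
contact_force: [-0.6, 1.1, 3.1]
finger_gap: 0.0162
grip_force: 29.9
```

Request:
{"op": "arm_command", "data": {
  "gripper": [0,0,0,0,0,0,0,0,0,0],
  "linear": [
    [0.034,-0.005,0],
    [0.034,-0.005,0],
    [0.034,-0.005,0],
    [0.034,-0.005,0],
    [0.034,-0.005,0],
    [0.034,-0.005,0],
    [0.034,-0.005,0],
    [0.034,-0.005,0],
    [0.034,-0.005,0],
    [0.034,-0.005,0]
  ],
  "spin": [0,0,0,0,0,0,0,0,0,0]
}}

```text
time: 6.92
ee_pos: [0.4468, 0.1515, 0.0967]
eef_rot: [-2.179, 2.263, -0.0]
contact_force: [-0.7, 3.1, 4.8]
finger_gap: 0.0157
grip_force: 29.9
```

Request:
{"op": "arm_command", "data": {
  "gripper": [0,0,0,0,0,0,0,0,0,0],
  "linear": [
    [0.033,-0.005,0],
    [0.032,-0.005,0],
    [0.03,-0.004,0],
    [0.026,-0.004,0],
    [0.022,-0.003,0],
    [0.018,-0.002,0],
    [0.012,-0.002,0],
    [0.008,-0.001,0],
    [0.004,0,0],
    [0.001,0,0]
  ],
  "spin": [0,0,0,0,0,0,0,0,0,0]
}}

```text
time: 7.75
ee_pos: [0.4496, 0.1235, 0.0967]
eef_rot: [-2.178, 2.263, -0.0]
contact_force: [0.2, 2.2, 5.7]
finger_gap: 0.0155
grip_force: 29.9
```

```bash
python3 - <<'E'
from h import *
import cv2
s=r.get_state();print(s["time"],s["ee_pos"],s["contact_force"],s["finger_gap"])
a=r.camera("top")[180:260,150:310];b=r.camera("side")[150:220,240:400]
cv2.imwrite("pics/c3.png",cv2.resize(np.vstack([a,b]),None,fx=4,fy=4,interpolation=cv2.INTER_CUBIC)[:600])
E
```

```text
7.75 [0.4495928  0.12353048 0.09666002] [0.17405391 2.16013165 5.70470527] 0.015519987769912699
```

View pics/c3.png

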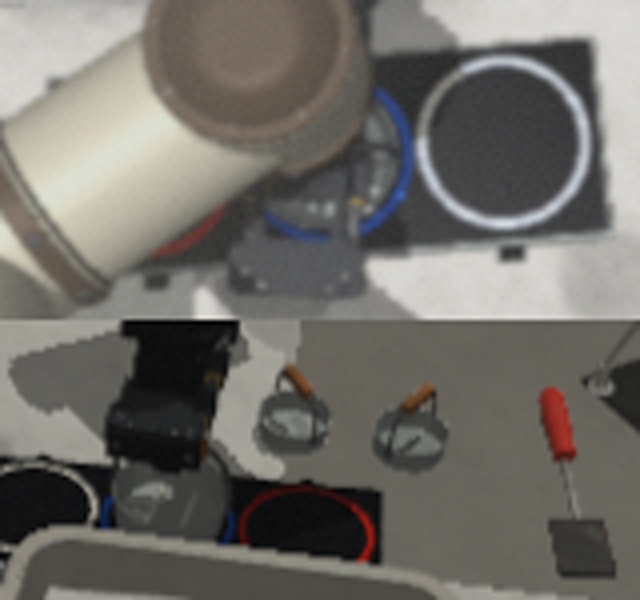

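The side view shows the pan inside the blue ring with even margins (ring 104–235, pan 113–228 in crop columns), and the top view shows the same on the right and near sides. I let it rest, then lift 150 mm slowly.

Request:
{"op": "arm_command", "data": {
  "gripper": [0,0,0,0,0,0,0,0,0,0],
  "linear": [
    [0,0,0],
    [0,0,0],
    [0,0,0],
    [0,0,0],
    [0,0,0],
    [0,0,0],
    [0,0,0],
    [0,0,0],
    [0,0,0],
    [0,0,0]
  ],
  "spin": [0,0,0,0,0,0,0,0,0,0]
}}

```text
time: 8.68
ee_pos: [0.4496, 0.1235, 0.0967]
eef_rot: [-2.179, 2.263, -0.0]
contact_force: [0.0, 2.4, 4.3]
finger_gap: 0.016
grip_force: 29.9
```

Request:
{"op": "arm_command", "data": {
  "gripper": [0,0,0,0,0,0,0,0,0,0],
  "linear": [
    [0,0,0],
    [0,0,0],
    [0,0,0],
    [0,0,0],
    [0,0,-0.005],
    [0,0,-0.01],
    [0,0,-0.02],
    [0,0,-0.025],
    [0,0,-0.03],
    [0,0,-0.03]
  ],
  "spin": [0,0,0,0,0,0,0,0,0,0]
}}

```text
time: 9.52
ee_pos: [0.449, 0.1234, 0.1145]
eef_rot: [2.178, -2.262, -0.001]
contact_force: [0.0, 0.1, -3.4]
finger_gap: 0.0155
grip_force: 29.9
```

Request:
{"op": "arm_command", "data": {
  "gripper": [0,0,0,0,0,0,0,0,0,0],
  "linear": [
    [0,0,-0.035],
    [0,0,-0.04],
    [0,0,-0.045],
    [0,0,-0.045],
    [0,0,-0.045],
    [0,0,-0.045],
    [0,0,-0.045],
    [0,0,-0.045],
    [0,0,-0.045],
    [0,0,-0.045]
  ],
  "spin": [0,0,0,0,0,0,0,0,0,0]
}}

```text
time: 10.35
ee_pos: [0.4494, 0.1238, 0.1805]
eef_rot: [2.179, -2.263, -0.0]
contact_force: [0.1, 0.6, -4.1]
finger_gap: 0.0157
grip_force: 29.9
```

Request:
{"op": "arm_command", "data": {
  "gripper": [0,0,0,0,0,0,0,0,0,0],
  "linear": [
    [0,0,-0.045],
    [0,0,-0.045],
    [0,0,-0.045],
    [0,0,-0.045],
    [0,0,-0.045],
    [0,0,-0.045],
    [0,0,-0.04],
    [0,0,-0.04],
    [0,0,-0.035],
    [0,0,-0.03]
  ],
  "spin": [0,0,0,0,0,0,0,0,0,0]
}}

```text
time: 11.18
ee_pos: [0.4495, 0.1239, 0.2427]
eef_rot: [-2.179, 2.263, -0.0]
contact_force: [-0.9, 0.0, -3.8]
finger_gap: 0.0158
grip_force: 29.9
```

Request:
{"op": "arm_command", "data": {
  "gripper": [0,0,0,0,0,0,0,0,0,0],
  "linear": [
    [0,0,-0.025],
    [0,0,-0.02],
    [0,0,-0.015],
    [0,0,-0.01],
    [0,0,-0.005],
    [0,0,0],
    [0,0,0],
    [0,0,0],
    [0,0,0],
    [0,0,0]
  ],
  "spin": [0,0,0,0,0,0,0,0,0,0]
}}

```text
time: 12.02
ee_pos: [0.4494, 0.1238, 0.2531]
eef_rot: [2.179, -2.263, -0.0]
contact_force: [-0.7, 0.6, -3.3]
finger_gap: 0.0156
grip_force: 29.9
```

```bash
python3 - <<'E'
from h import *
import cv2
s=r.get_state();print(s["time"],s["ee_pos"],s["eef_rot"],s["contact_force"],s["finger_gap"],s["grip_force"])
z=s["ee_pos"][2]
print("expect underside px",proj("side",[.4496,.1235,z+.019-.086]),"grip",proj("side",[.4496,.1235,z+.019]))
cv2.imwrite("pics/c4.png",cv2.resize(r.camera("side")[100:220,230:370],None,fx=5,fy=5,interpolation=cv2.INTER_CUBIC))
E
```

```text
12.0167 [0.44938469 0.12377498 0.25313971] [ 2.17850552e+00 -2.26306373e+00 -1.74465425e-04] [-0.71217545  0.57662086 -3.28628495] 0.015576563737732396 29.914580946788192
expect underside px [283.5 163.9] grip [284.7 142.1]
```

View pics/c4.png

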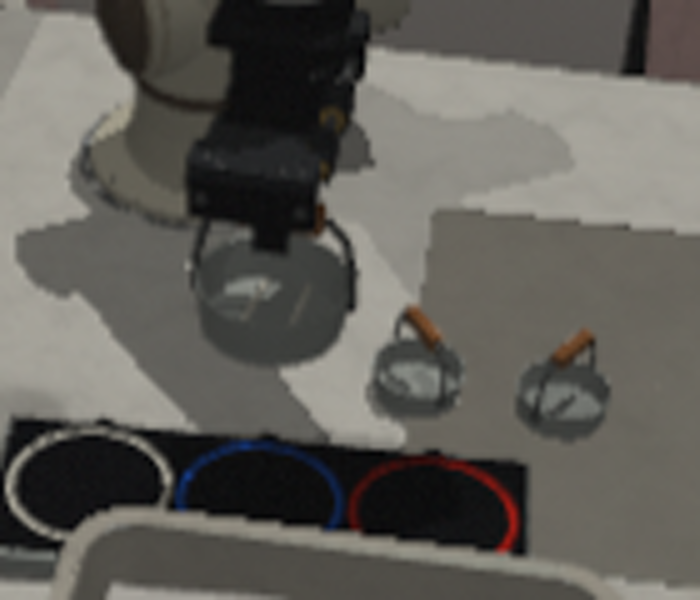

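The pan hangs level over blue, with the rods visible on its floor at crop (300,305) and about (240,310). It is 6 mm above the 150 mm mark, so I ease down and hold.

Request:
{"op": "arm_command", "data": {
  "gripper": [0,0,0,0,0,0,0,0,0,0],
  "linear": [
    [0,0,0.005],
    [0,0,0.01],
    [0,0,0.01],
    [0,0,0.01],
    [0,0,0.005],
    [0,0,0],
    [0,0,0],
    [0,0,0],
    [0,0,0],
    [0,0,0]
  ],
  "spin": [0,0,0,0,0,0,0,0,0,0]
}}

```text
time: 12.9
ee_pos: [0.4495, 0.1238, 0.2474]
eef_rot: [-2.179, 2.263, -0.0]
contact_force: [-0.3, -0.2, -2.2]
finger_gap: 0.0157
grip_force: 29.9
```

Request:
{"op": "arm_command", "data": {
  "gripper": [0,0,0,0,0,0,0,0,0,0],
  "linear": [
    [0,0,0],
    [0,0,0],
    [0,0,0],
    [0,0,0],
    [0,0,0],
    [0,0,0],
    [0,0,0],
    [0,0,0],
    [0,0,0],
    [0,0,0]
  ],
  "spin": [0,0,0,0,0,0,0,0,0,0]
}}

```text
time: 13.73
ee_pos: [0.4495, 0.1238, 0.2473]
eef_rot: [2.179, -2.263, 0.0]
contact_force: [-0.2, -0.3, -3.5]
finger_gap: 0.0156
grip_force: 29.9
```

Request:
{"op": "arm_command", "data": {
  "gripper": [0,0,0,0,0,0,0,0,0,0],
  "linear": [
    [0,0,0],
    [0,0,0],
    [0,0,0],
    [0,0,0],
    [0,0,0],
    [0,0,0],
    [0,0,0],
    [0,0,0],
    [0,0,0],
    [0,0,0]
  ],
  "spin": [0,0,0,0,0,0,0,0,0,0]
}}

```text
time: 14.57
ee_pos: [0.4495, 0.1238, 0.2473]
eef_rot: [2.179, -2.263, 0.0]
contact_force: [-0.2, 0.1, -3.2]
finger_gap: 0.0161
grip_force: 29.9
```

Request:
{"op": "arm_command", "data": {
  "gripper": [0,0,0,0,0,0,0,0,0,0],
  "linear": [
    [0,0,0],
    [0,0,0],
    [0,0,0],
    [0,0,0],
    [0,0,0],
    [0,0,0],
    [0,0,0],
    [0,0,0],
    [0,0,0],
    [0,0,0]
  ],
  "spin": [0,0,0,0,0,0,0,0,0,0]
}}

```text
time: 15.4
ee_pos: [0.4495, 0.1238, 0.2473]
eef_rot: [2.179, -2.263, -0.0]
contact_force: [-0.2, 0.8, -3.1]
finger_gap: 0.0157
grip_force: 29.9
```

Request:
{"op": "arm_command", "data": {
  "gripper": [0,0,0,0,0,0,0,0,0,0],
  "linear": [
    [0,0,0],
    [0,0,0],
    [0,0,0],
    [0,0,0],
    [0,0,0],
    [0,0,0],
    [0,0,0],
    [0,0,0],
    [0,0,0],
    [0,0,0]
  ],
  "spin": [0,0,0,0,0,0,0,0,0,0]
}}

```text
time: 16.23
ee_pos: [0.4495, 0.1238, 0.2473]
eef_rot: [2.179, -2.263, -0.0]
contact_force: [0.3, -0.1, -3.8]
finger_gap: 0.0155
grip_force: 29.9
```

Request:
{"op": "arm_command", "data": {
  "gripper": [0,0,0,0,0,0,0,0,0,0],
  "linear": [
    [0,0,0],
    [0,0,0],
    [0,0,0],
    [0,0,0],
    [0,0,0],
    [0,0,0],
    [0,0,0],
    [0,0,0],
    [0,0,0],
    [0,0,0]
  ],
  "spin": [0,0,0,0,0,0,0,0,0,0]
}}

```text
time: 17.07
ee_pos: [0.4495, 0.1238, 0.2473]
eef_rot: [-2.179, 2.263, -0.0]
contact_force: [0.1, -0.2, -3.2]
finger_gap: 0.016
grip_force: 29.9
```

```bash
python3 - <<'E'
from h import *
import cv2
s=r.get_state();print(s["time"],s["ee_pos"],s["contact_force"],s["finger_gap"],s["grip_force"])
cv2.imwrite("pics/c5.png",cv2.resize(r.camera("side")[130:190,250:330],None,fx=8,fy=8,interpolation=cv2.INTER_CUBIC))
E
```

```text
17.0667 [0.44949521 0.12382405 0.24729765] [ 0.0638095  -0.2226926  -3.18075882] 0.015953872706705386 29.914579605683684
```

View pics/c5.png

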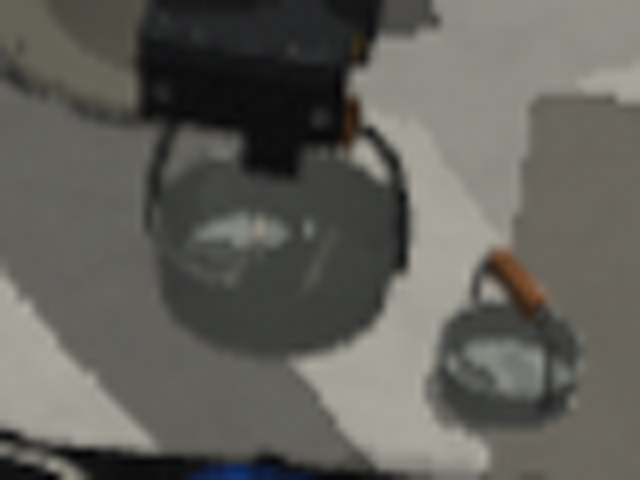

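The crop shows the pan level, with both rods in it at crop (240,265) and (320,260). It has been held still for over 4 s, so I hand in.

```bash
python3 -c "
from plant import r
print(r.hand_in())"
```

```text
the job is handed in; nothing more can be done
None
```

The pan was slid to the blue spot and lifted, and was handed in held still and level about 15 cm above the plate with both rods in it; the hand-in returned no verdict, and I didn't re-check the jars and timer, though the arm never went near them.

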